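# Shake the last slugs out of a decanting cup

## Robot

A 7-joint arm with a two-finger parallel gripper is mounted at the origin on the work surface; the furniture and walls round the work are solid. World frame = base frame: x ahead of the robot, y to its left, z up, the work surface at z = 0. Lengths are in m, angles in rad, forces in N, time in s.
With the tool pointing down it reaches from about 0.425 to 0.95 m from the base axis. Payload 16.7 kg.
Tool frame: the origin (TCP) lies at the very end of the fingers, on their centre line; the grasp point (between the pads) lies 19 mm behind it; z points along the fingers, y is the line along which they close (so a half turn about z gives the same grasp; the last joint's range is limited). The gripper opens to 94 mm and grips with 3 to 60 N. Pads are 16 mm wide; open, the fingers measure 119 mm over their backs; the gripper's body (75 mm by 177 mm) begins 78 mm behind the grasp point.
Start: joints at [-1.411, 0.426, 0.074, 1.606, -0.034, 1.111, -0.067], TCP at [0.206, 0.643, 0.205] pointing down, gripper open.
Joint ranges: [-2.85, 2.85], [-0.5, 2.14], [-1.23, 1.37], [0.21, 2.46], [-1.02, 4.16], [0.16, 2.05], [-2.73, 2.73]. Speed limits (rad/s): [1.89, 1.89, 2.39, 2.39, 3.01, 3.01, 3.01].

## Interface

Orientations are given as a 3x3 rotation matrix whose columns are the frame's x, y, z axes.
In Python, from cell import telemetry, eyes, job gives the robot as it stands. The module is installed in compiled form; this text tells all that it offers.
- The arm moves only by the tool move_arm, never from a script. Its argument "deltas" is a list of rows, each a list of 3 entries, a list of its own where there are three numbers: the turn, a rotation vector about the tool's x, y, z in units of 5 degrees (1.0 is 5 degrees), then the shift along the tool's x, y, z in units of 30 mm (1.0 is 30 mm), then the opening in per cent of the stroke, from 0 (shut) to 100 (fully open). In form: [[[ax, ay, az], [x, y, z], jaw], ...]. A call has exactly 8 rows; each row is the pose to reach, as a shift and turn from the pose commanded when the call began, along the tool's axes at that moment; what a row does not reach only later rows make up. A row lasts 1/8 s, in which the tool goes at most 62.5 mm and 10.7 degrees, less where a joint would pass 70% of its speed; a pose out of reach is approached as far as the arm can. A call with a gripper value outside its range is refused whole. The fingers move at their own pace and stop on an object; "squeeze" is the grip in N (left out, the last holds). Time passes only in rows, so rows that repeat a pose let the fingers close, or fill a call up. It gives the time, the measured TCP pose, the force, the opening and the grip force at its end, in the units of the state.
- telemetry.read_state(): the state, without advancing time (a new reading comes with each control period).
- eyes.capture(name): name is "scene" or "side" or "wrist"; returns the picture (400x640x3 uint8, blue, green, red); there is no depth.
- eyes.calibration(name): a dict with "camera_matrix" (3x3 intrinsics, pixels), "rvec" (rotation vector, rad) and "tvec" (3), from world to camera coordinates, as OpenCV has them. Camera axes: x right, y down, z forward; pixel columns grow to the right and rows downward; lengths in m; the calibration is good to about 2 mm. A picture is of the moment at which its call begins: read the wrist's pose just before it. calibration takes no time and is no camera call; for the wrist camera it gives the pose at the moment of the call.
- job.hand_in(): hands the job in; it is judged then, once.
Trained networks look in the newest picture that a camera, given by its name, has taken for a name from the list of things; names that differ only in an ending like _2 or _b are one class to them, and where a whole thing is asked for, a point or a joint stands for the part that bears it (a point fixed in the world has none). Each returns a list of dicts, best first, with "p" (0 to 1); they miss things now and then, are a little off and sometimes report something else, mostly with a low value. They report only what shows in the picture. A call takes as long as a camera call. They do not tell look-alikes from the thing itself.
- eyes.masks_of(camera, query): "pixels" (400x640 bool, what is visible of it) and "xy" ([column, row] in pixels, amid what is visible of it).
The state is a dict: "time_s": time; "qpos": joint angles; "joint_velocities": joint speeds; "effort": joint torques, N m; "position": TCP position; "ee_rot": TCP orientation; "force": force on the tool from outside, world axes, zero at the start; "moment": the same for the moment, N m; "finger_gap": finger opening in m; "grasp_force": force on a finger pad.
Only numpy, scipy, OpenCV 4.12 (cv2) and the standard library are available. Lean on these libraries where they do the work, as an engineer would, in place of code of your own. Each camera call takes 0.05 s, during which the arm holds its last target. There are 200 camera calls.

## Task

The orange decanting cup stands upside down with two brass slugs still caught inside on its half-guard. Lift it, carry it over the aluminium tray still mouth down and level, and shake it there until you feel by its weight that both slugs have dropped out into the tray. Then stand the empty cup mouth down on the mat or bare table, clear of the tray; leave the green cup where it is.

Things in the scene. Friction and masses are not known exactly. Their poses are not given: they have to be found in the camera images.
- cup_center (a point): centre of the orange plastic cup, 45 mm above its rim; it stands upside down, mouth down, z up. Rectangular, 92 mm along its x, 56 along its y, 90 high, walls 3, about 0.16 kg empty. Grip the flat sides across the 56 mm, high up. Flush with the rim a 3 mm guard plate closes the mouth from the -x wall to x = +3 mm; the other 40 mm, to the +x wall, is open
- tray: open aluminium tray, fixed on a 3 mm cork mat, 170 mm along its x, 220 mm along its y, walls 30 mm high and 3 mm thick; origin at the centre of its underside, on the mat
- slug_a_center (a point): centre of one brass slug, a short cylinder 22 mm across, 22 high, about 0.07 kg (0.7 N). It lies hidden in the orange cup on the guard, at cup x -30 to -14 mm, y about +13 mm. It slides (friction about 0.25) when the cup is jerked along its x at over 3 m/s2 and drops once past the guard's edge: quick strokes of 50 to 60 mm to and fro do it; gentle moves do not
- slug_b_center (a point): centre of the other brass slug: same size, weight and behaviour, beside the first on the guard at cup y about -13 mm, cup x -30 to -14 mm. The two need not fall at the same shake
- green_cup_center (a point): centre, half-way up, of the green cup, same shape and size as the orange one, upside down and empty; a bystander that is not to be moved
Not all that is in view belongs to the job. Of the things shaped like the part that bears cup_center, the orange one is meant.

How it is judged:
By the outcome, as a careful person would: the job done as asked, in the order asked, and still so for the second after the job is handed in, with the robot touching nothing.
It also fails if it takes over 58 s, if anything falls off the work surface, if the arm or the gripper's body presses on something with over 40 N, if the wrist force passes 120 N, or if a joint passes its speed limit or range.

## Working session

There is one attempt and no reset: what is moved stays moved. The work goes in short steps, Python scripts to look and compute and a tool call to move; the robot and the scene stay as the last step left them, time stands still between calls to the robot, and variables do not carry over. Pictures are saved under pics/ and viewed, at most 10 in all, crops included, and the job is handed in when it is done.

Besides the shell and the picture viewer there is one more tool, called after "Emit:" as name([rows], argument=value, ...), one row to a line, values as JSON. move_arm: Moves the arm, as the interface text tells. Its arguments: {"type":"object","properties":{"deltas":{"type":"array"},"squeeze":{"type":"number"}},"required":["deltas"]}

```bash
mkdir -p pics
python3 - <<'E'
from cell import telemetry, eyes
import cv2, numpy as np
s=telemetry.read_state()
print(s['time_s'],s['position'],s['ee_rot'],s['force'],s['finger_gap'])
for n in ['scene','side']:
    im=eyes.capture(n); cv2.imwrite(f'pics/{n}1.png',im)
    c=eyes.calibration(n); R=cv2.Rodrigues(np.array(c['rvec']))[0]
    print(n,c['camera_matrix'],'pos',-R.T@np.array(c['tvec']).ravel())
    for q in ['cup_center','tray','green_cup_center']:
        for m in eyes.masks_of(n,q): print(n,q,round(m['p'],2),m['xy'],m['pixels'].sum())
E
```

```text
0.0 [0.205671   0.64244738 0.20478012] [[-9.52383918e-01  3.04901252e-01 -3.14506473e-04]
 [ 3.04901406e-01  9.52383143e-01 -1.21676893e-03]
 [-7.14637060e-05 -1.25472462e-03 -9.99999210e-01]] [ 0.33767187 -0.06100432  0.98497843] 0.09384536942822962
scene [[419.03988075   0.         315.67865681]
 [  0.         419.03988075 195.2610729 ]
 [  0.           0.           1.        ]] pos [-0.08650517  0.61959842  0.51753525]
scene cup_center 0.96 [269.7, 236.4] 2324
scene cup_center 0.79 [315.7, 202.4] 2264
scene cup_center 0.66 [329.2, 274.2] 3912
scene tray 0.71 [260.5, 175.2] 4073
scene green_cup_center 0.57 [383.1, 176.3] 2177
side [[366.61248677   0.         319.088442  ]
 [  0.         366.61248677 203.56694773]
 [  0.           0.           1.        ]] pos [ 0.47594215 -0.63167726  0.4385207 ]
side cup_center 0.77 [243.5, 182.9] 1427
side cup_center 0.59 [308.4, 196.4] 1439
side cup_center 0.58 [296.8, 171.8] 775
side tray 0.89 [388.7, 216.0] 3855
side green_cup_center 0.69 [294.8, 240.9] 2650
```

View pics/scene1.png

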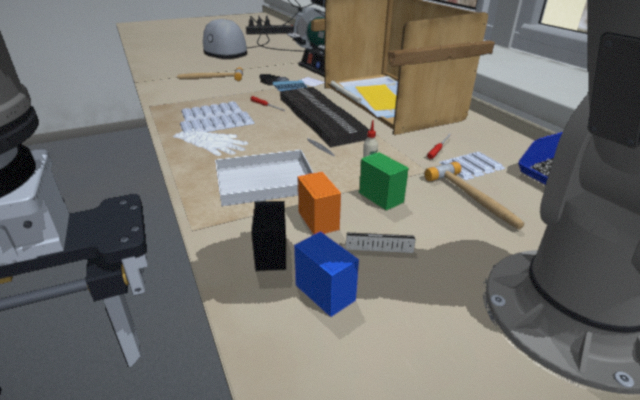

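View pics/side1.png

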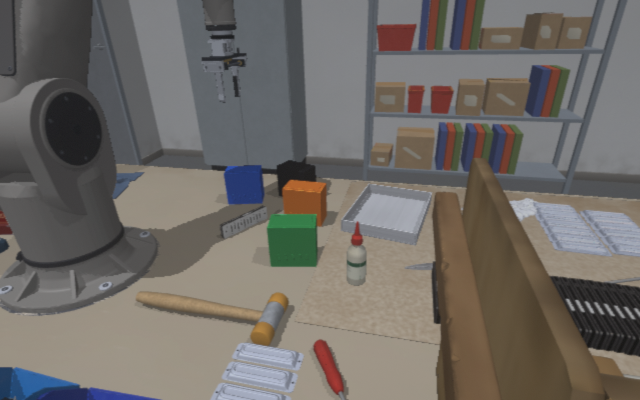

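The scene view shows the orange cup at (319,203), green at (384,180), black at (269,236), blue at (326,273) and the tray at (263,177). The side view shows orange at (305,202), green at (293,241) and the tray at (388,214). Next I fit boxes to the silhouettes.

```bash
cat > fit.py <<'E'
import cv2, numpy as np
from cell import eyes
from scipy.optimize import minimize
def proj(n,P):
    c=eyes.calibration(n); return cv2.projectPoints(np.float64(P),np.array(c['rvec']),np.array(c['tvec']),np.array(c['camera_matrix']),None)[0][:,0]
def box(p,d,z0):
    u=np.array([[a,b,c] for a in(-.5,.5) for b in(-.5,.5) for c in(0,1)])*d
    R=np.array([[np.cos(p[2]),-np.sin(p[2])],[np.sin(p[2]),np.cos(p[2])]])
    return np.c_[u[:,:2]@R.T+p[:2],u[:,2]+z0]
def render(n,p,d,z0):
    m=np.zeros((1600,2560),np.uint8); h=cv2.convexHull(np.float32(proj(n,box(p,d,z0))))
    cv2.fillConvexPoly(m,np.int32(np.round((h+.5)*4*16)),1,shift=4); return cv2.resize(m.astype(np.float32),(640,400),interpolation=cv2.INTER_AREA)
def fit(masks,d,z0,p0):
    f=lambda p:sum(abs(render(n,p,d,z0)-m).sum()/m.sum() for n,m in masks.items())
    best=None
    for y in np.arange(0,np.pi,np.pi/6):
        s=np.array([*p0,y]); r=minimize(f,s,method='Nelder-Mead',options=dict(initial_simplex=s+np.array([[0,0,0],[.03,0,0],[0,.03,0],[0,0,.3]]),xatol=1e-4,fatol=1e-4))
        if best is None or r.fun<best.fun: best=r
    return best.x,best.fun
def ray(n,uv,z):
    c=eyes.calibration(n);R=cv2.Rodrigues(np.array(c['rvec']))[0];o=-R.T@np.array(c['tvec']).ravel()
    v=R.T@np.linalg.inv(c['camera_matrix'])@np.array([*uv,1]); return (o+v*(z-o[2])/v[2])[:2]
def near(n,q,uv):
    ms=eyes.masks_of(n,q); return min(ms,key=lambda m:np.hypot(*np.subtract(m['xy'],uv)))
E
python3 - <<'E'
from fit import *
ims={n:cv2.imread(f'pics/{n}1.png') for n in('scene','side')}
def col(n,lo,hi,uv):
    m=cv2.inRange(cv2.cvtColor(ims[n],cv2.COLOR_BGR2HSV),lo,hi)
    k,l=cv2.connectedComponents(m); return (l==l[uv[1],uv[0]]).astype(np.float32)
cup=np.array([.092,.056,.09])
O=((5,170,90),(18,255,255));G=((50,120,40),(80,255,255));B=((105,150,50),(130,255,255))
for nm,c,u,v in [('orange',O,(319,203),(305,195)),('green',G,(384,180),(293,241)),('blue',B,(320,270),(243,185))]:
    M={'scene':col('scene',*c,u),'side':col('side',*c,v)}
    p0=(ray('scene',u,.045)+ray('side',v,.045))/2
    print(nm,[int(m.sum()) for m in M.values()],p0,fit(M,cup,0,p0))
M={'scene':near('scene','cup_center',(270,236))['pixels'].astype(np.float32),'side':near('side','cup_center',(297,172))['pixels'].astype(np.float32)}
print('black',fit({'scene':M['scene']},cup,0,ray('scene',(270,236),.045)))
M={'scene':near('scene','tray',(263,177))['pixels'].astype(np.float32),'side':near('side','tray',(388,214))['pixels'].astype(np.float32)}
print('tray',fit(M,np.array([.17,.22,.03]),.003,ray('side',(388,214),.01)))
E
```

```text
orange [2012, 1224] [0.45457245 0.18044347] (array([ 0.45487371,  0.16176757, -0.38710631]), np.float64(0.6425714492797852))
green [2003, 2195] [ 0.43219963 -0.01087879] (array([ 4.33563146e-01, -2.80999166e-03,  3.13531894e+00]), np.float64(0.289131224155426))Traceback (most recent call last):
  File "<stdin>", line 11, in <module>
  File "fit.py", line 17, in fit
    s=np.array([*p0,y]); r=minimize(f,s,method='Nelder-Mead',options=dict(initial_simplex=s+np.array([[0,0,0],[.03,0,0],[0,.03,0],[0,0,.3]]),xatol=1e-4,fatol=1e-4))
                           ~~~~~~~~^^^^^^^^^^^^^^^^^^^^^^^^^^^^^^^^^^^^^^^^^^^^^^^^^^^^^^^^^^^^^^^^^^^^^^^^^^^^^^^^^^^^^^^^^^^^^^^^^^^^^^^^^^^^^^^^^^^^^^^^^^^^^^^^^
    res = _minimize_neldermead(fun, x0, args, callback, bounds=bounds,
                               **options)
    fsim[k] = func(sim[k])
              ~~~~^^^^^^^^
    fx = function(np.copy(x), *(wrapper_args + args))
  File "fit.py", line 14, in <lambda>
    f=lambda p:sum(abs(render(n,p,d,z0)-m).sum()/m.sum() for n,m in masks.items())
               ~~~^^^^^^^^^^^^^^^^^^^^^^^^^^^^^^^^^^^^^^^^^^^^^^^^^^^^^^^^^^^^^^^^
  File "fit.py", line 14, in <genexpr>
    f=lambda p:sum(abs(render(n,p,d,z0)-m).sum()/m.sum() for n,m in masks.items())
                       ~~~~~~^^^^^^^^^^
  File "fit.py", line 11, in render
    m=np.zeros((1600,2560),np.uint8); h=cv2.convexHull(np.float32(proj(n,box(p,d,z0))))
                                                                  ~~~~^^^^^^^^^^^^^^^
  File "fit.py", line 5, in proj
    c=eyes.calibration(n); return cv2.projectPoints(np.float64(P),np.array(c['rvec']),np.array(c['tvec']),np.array(c['camera_matrix']),None)[0][:,0]
ValueError: time passes only in moves, steps and waits
```

```bash
sed -i 's/^def proj/import functools\ncal=functools.cache(lambda n:eyes.calibration(n))\ndef proj/; s/c=eyes.calibration(n)/c=cal(n)/; s/def fit(masks,d,z0,p0):/def fit(masks,d,z0,p0,ign={}):/; s/abs(render(n,p,d,z0)-m).sum()/(abs(render(n,p,d,z0)-m)*(1-ign.get(n,0))).sum()/' fit.py
python3 - <<'E'
from fit import *
cup=np.array([.092,.056,.09])
F=lambda n,q,uv:near(n,q,uv)['pixels'].astype(np.float32)
a={'orange':('cup_center',(316,202),(308,196)),'green':('green_cup_center',(383,176),(295,241)),'blue':('cup_center',(329,274),(243,183)),'black':('cup_center',(270,236),(297,172)),'tray':('tray',(263,177),(388,214))}
M={k:{'scene':F('scene',q,u),'side':F('side',q,v)} for k,(q,u,v) in a.items()}
ims={n:cv2.imread(f'pics/{n}1.png') for n in('scene','side')}
out=[]
for k,(q,u,v) in a.items():
    ign={n:np.clip(sum(M[j][n] for j in M if j!=k),0,1) for n in M[k]}
    d,z=(np.array([.17,.22,.03]),.003) if k=='tray' else (cup,0)
    p,f=fit(M[k],d,z,(ray('scene',u,.045)+ray('side',v,.045))/2,ign); print(k,p.round(4),round(f,3),[int(m.sum()) for m in M[k].values()])
    for n in ims:
        cv2.polylines(ims[n],[np.int32(cv2.convexHull(np.float32(proj(n,box(p,d,z)))))],True,(255,0,255))
v=np.hstack([cv2.resize(ims['scene'][130:330,190:430],None,fx=1.66,fy=1.66),cv2.resize(ims['side'][130:330,210:450],None,fx=1.66,fy=1.66)])
cv2.imwrite('pics/fit.png',v)
E
```

```text
orange [ 0.456   0.1614 -0.2765] 0.079 [2264, 1439]
green [ 0.4331 -0.0058 -0.0732] 0.061 [2177, 2650]
blue [ 0.2922  0.2843 -0.0106] 0.06 [3912, 1427]
black [0.4325 0.2967 2.4956] 0.126 [2324, 775]
tray [0.6599 0.1571 2.7097] 0.065 [4073, 3855]
```

View pics/fit.png

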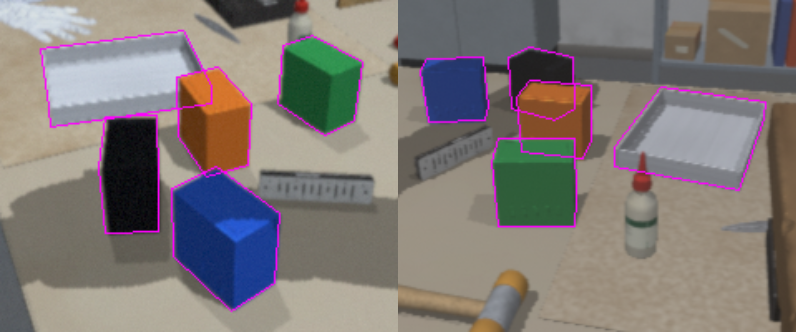

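The outlines match all the boxes. The orange cup is at (0.456, 0.161) with yaw -15.8°, and the tray is at (0.660, 0.157) with its long axis at 65°. I move above the cup.

Emit:
move_arm([
  [[0,0,-0.1],[-1.2,-1.2,0],100],
  [[0,0,-0.2],[-2.6,-2.6,0],100],
  [[0,0,-0.3],[-4,-4,0],100],
  [[0,0,-0.4],[-5.4,-5.4,0],100],
  [[0,0,-0.4],[-6.8,-6.8,0],100],
  [[0,0,-0.4],[-8.2,-8.2,0],100],
  [[0,0,-0.4],[-9.6,-9.6,0],100],
  [[0,0,-0.4],[-10.9,-10.9,0],100],
], squeeze=50)

```text
time_s: 1.9
position: [0.4183, 0.2298, 0.2059]
ee_rot: [[-0.962, 0.272, 0.001], [0.272, 0.962, 0.001], [-0.0, 0.001, -1.0]]
force: [0.8, 0.1, -0.1]
finger_gap: 0.0942
grasp_force: 0.0
```

Emit:
move_arm([
  [[0,0,0],[-1,-1,0],100],
  [[0,0,0],[-1.6,-1.5,0],100],
  [[0,0,0],[-1.9,-1.8,0],100],
  [[0,0,0],[-1.9,-1.8,0],100],
  [[0,0,0],[-1.9,-1.8,0],100],
  [[0,0,0],[-1.9,-1.8,0],100],
  [[0,0,0],[-1.9,-1.8,0],100],
  [[0,0,0],[-1.9,-1.8,0],100],
])

```text
time_s: 2.9
position: [0.4576, 0.1645, 0.2055]
ee_rot: [[-0.963, 0.271, 0.0], [0.271, 0.963, 0.0], [0.0, 0.0, -1.0]]
force: [1.1, -0.8, 0.4]
finger_gap: 0.0938
grasp_force: 0.0
```

```bash
cat > tgt.py <<'E'
import sys,numpy as np
from cell import telemetry
from scipy.spatial.transform import Rotation as Ro
s=telemetry.read_state();R=np.array(s['ee_rot'])
def to(p,yang):
    "units to TCP p with tool y at yang deg, pointing down"
    y=np.array([np.cos(np.radians(yang)),np.sin(np.radians(yang)),0]);z=np.array([0,0,-1.]);T=np.c_[np.cross(y,z),y,z]
    print('turn',np.degrees(Ro.from_matrix(R.T@T).as_rotvec()).round(2)/5,'shift',(R.T@(np.array(p)-s['position'])/.03).round(3))
print(s['time_s'],s['position'].round(4),R.round(4).tolist(),'F',np.round(s['force'],2),'M',np.round(s['moment'],3),'gap',s['finger_gap'],s['grasp_force'],'q',np.round(s['qpos'],2))
if len(sys.argv)>1: a=list(map(float,sys.argv[1:])); to(a[:3],a[3])
E
python3 tgt.py .456 .1614 .048 74.16
```

```text
2.9 [0.4576 0.1645 0.2055] [[-0.9626, 0.2711, 0.0], [0.2711, 0.9626, 0.0], [0.0, 0.0, -1.0]] F [ 1.14 -0.76  0.41] M [ 0.031 -0.028 -0.006] gap 0.09375169289836181 0.0 q [-0.81  0.11  0.36  2.03 -0.05  1.    0.87]
turn [ 0.    -0.     0.022] shift [ 0.024 -0.114  5.25 ]
```

Emit:
move_arm([
  [[0,0,0],[0,-0.1,1.2],100],
  [[0,0,0],[0,-0.1,2.5],100],
  [[0,0,0],[0,-0.1,3.6],100],
  [[0,0,0],[0,-0.1,4.5],100],
  [[0,0,0],[0,-0.1,5],100],
  [[0,0,0],[0,-0.1,5.2],100],
  [[0,0,0],[0,-0.1,5.2],100],
  [[0,0,0],[0,-0.1,5.2],100],
])

```text
time_s: 3.9
position: [0.4573, 0.1616, 0.0502]
ee_rot: [[-0.962, 0.272, 0.001], [0.272, 0.962, 0.001], [-0.001, 0.001, -1.0]]
force: [0.2, 0.5, -0.2]
finger_gap: 0.0941
grasp_force: 0.0
```

Emit:
move_arm([
  [[0,0,0],[0,0,0],70],
  [[0,0,0],[0,0,0],60],
  [[0,0,0],[0,0,0],50],
  [[0,0,0],[0,0,0],40],
  [[0,0,0],[0,0,0],40],
  [[0,0,0],[0,0,0],40],
  [[0,0,0],[0,0,0],40],
  [[0,0,0],[0,0,0],40],
], squeeze=50)

```text
time_s: 4.9
position: [0.4568, 0.1612, 0.0494]
ee_rot: [[-0.962, 0.272, -0.0], [0.272, 0.962, -0.0], [0.0, -0.0, -1.0]]
force: [-2.4, -3.0, 3.2]
finger_gap: 0.0557
grasp_force: 49.8
```

```bash
python3 tgt.py; python3 -c "
from cell import eyes;import cv2
cv2.imwrite('pics/g.png',eyes.capture('scene'))"
```

```text
4.9 [0.4568 0.1612 0.0494] [[-0.9624, 0.2716, -0.0003], [0.2716, 0.9624, -0.0003], [0.0002, -0.0003, -1.0]] F [-2.43 -3.03  3.15] M [-0.786  0.313  0.04 ] gap 0.05572562832492394 49.80785071849823 q [-0.74  0.35  0.32  2.17 -0.18  0.65  1.  ]
```

View pics/g.png

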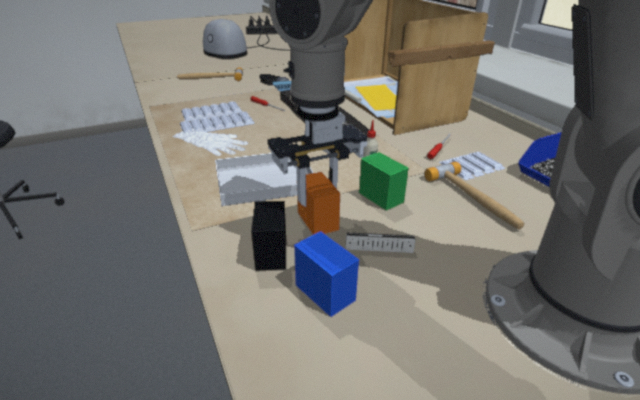

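The fingers hold the orange cup at about (318,200) and the neighbours haven't moved. I lift gently and weigh it.

Emit:
move_arm([
  [[0,0,0],[0,0,-0.2],40],
  [[0,0,0],[0,0,-0.6],40],
  [[0,0,0],[0,0,-1.1],40],
  [[0,0,0],[0,0,-1.7],40],
  [[0,0,0],[0,0,-2.2],40],
  [[0,0,0],[0,0,-2.6],40],
  [[0,0,0],[0,0,-2.9],40],
  [[0,0,0],[0,0,-3],40],
])

```text
time_s: 5.95
position: [0.457, 0.1615, 0.14]
ee_rot: [[-0.962, 0.271, 0.0], [0.271, 0.962, 0.0], [-0.0, 0.0, -1.0]]
force: [0.1, 0.2, -3.4]
finger_gap: 0.0556
grasp_force: 49.8
```

```bash
cat > weigh.py <<'E'
from cell import telemetry,eyes
import numpy as np
S=[]
for i in range(12): eyes.capture('side'); s=telemetry.read_state(); S.append(np.r_[s['force'],s['moment']])
S=np.array(S[2:]); print('mean',S.mean(0).round(3),'sd',S.std(0).round(3))
E
python3 weigh.py; python3 tgt.py .660 .157 .144 155.2
```

```text
mean [-0.22   0.008 -2.657  0.008  0.028 -0.01 ] sd [0.505 0.517 0.303 0.018 0.033 0.02 ]
6.55 [0.4568 0.1613 0.1393] [[-0.9624, 0.2715, -0.0002], [0.2715, 0.9624, -0.0002], [0.0002, -0.0003, -1.0]] F [-0.22  0.72 -2.86] M [ 0.046 -0.015  0.005] gap 0.05573697576027856 49.81479048728943 q [-0.8   0.2   0.37  2.11 -0.09  0.85  0.92]
turn [-2.000e-03 -4.000e-03 -1.619e+01] shift [-6.557  1.701 -0.157]
```

Emit:
move_arm([
  [[0,0,-0.5],[-0.3,0.08,0],40],
  [[0,0,-1.5],[-0.9,0.23,0],40],
  [[0,0,-2.7],[-1.8,0.47,0],40],
  [[0,0,-3.9],[-2.9,0.75,0],40],
  [[0,0,-5.1],[-4.1,1.06,0],40],
  [[0,0,-6.3],[-5.2,1.35,0],40],
  [[0,0,-7.4],[-6.1,1.58,0],40],
  [[0,0,-8.2],[-6.55,1.7,0],40],
])

```text
time_s: 7.55
position: [0.661, 0.1567, 0.1389]
ee_rot: [[-0.904, -0.429, -0.0], [-0.429, 0.904, -0.0], [0.0, -0.0, -1.0]]
force: [-0.1, 0.3, -3.6]
finger_gap: 0.0556
grasp_force: 49.8
```

Emit:
move_arm([
  [[0,0,-0.8],[0,0,0],40],
  [[0,0,-2],[0,0,0.2],40],
  [[0,0,-3.3],[0,0,0.5],40],
  [[0,0,-4.6],[0,0,0.8],40],
  [[0,0,-5.9],[0,0,1.1],40],
  [[0,0,-7],[0,0,1.35],40],
  [[0,0,-7.7],[0,0,1.45],40],
  [[0,0,-8],[0,0,1.45],40],
])

```text
time_s: 8.55
position: [0.6596, 0.1569, 0.0954]
ee_rot: [[-0.418, -0.908, -0.001], [-0.908, 0.418, -0.0], [0.001, 0.001, -1.0]]
force: [0.6, -0.1, -3.3]
finger_gap: 0.0556
grasp_force: 49.8
```

```bash
python3 weigh.py; python3 tgt.py .660 .157 .097 155.2;  python3 -c "
from cell import eyes;import cv2,numpy as np
cv2.imwrite('pics/t.png',np.hstack([eyes.capture('scene')[60:310,180:500],eyes.capture('side')[60:310,220:540]]))"
```

```text
mean [ 0.267 -0.039 -2.747  0.026  0.081 -0.005] sd [0.318 0.694 0.641 0.029 0.022 0.033]
9.15 [0.6599 0.1571 0.096 ] [[-0.4188, -0.9081, 0.0], [-0.9081, 0.4188, -0.0], [0.0, -0.0, -1.0]] F [-0.13  0.95 -2.4 ] M [0.07  0.087 0.052] gap 0.0555415249189178 49.81473505496979 q [-0.38  0.54  0.07  1.69 -0.05  0.92  2.42]
turn [-0.    -0.     0.008] shift [ 0.002 -0.006 -0.033]
```

View pics/t.png

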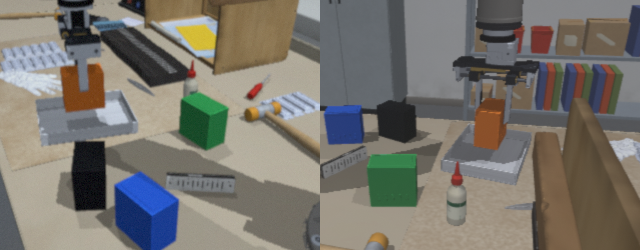

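The orange cup is over the middle of the tray at crop (84,87) and (490,125), with everything else undisturbed. Now I shake it along tool x, the long axis of the tray.

Emit:
move_arm([
  [[0,0,0],[0.9,0,0],40],
  [[0,0,0],[-0.9,0,0],40],
  [[0,0,0],[0.9,0,0],40],
  [[0,0,0],[-0.9,0,0],40],
  [[0,0,0],[0.9,0,0],40],
  [[0,0,0],[-0.9,0,0],40],
  [[0,0,0],[0,0,0],40],
  [[0,0,0],[0,0,0],40],
])

```text
time_s: 10.25
position: [0.6597, 0.1553, 0.096]
ee_rot: [[-0.42, -0.907, -0.0], [-0.907, 0.42, -0.001], [0.001, -0.0, -1.0]]
force: [0.6, -0.9, -1.3]
finger_gap: 0.0556
grasp_force: 49.8
```

```bash
python3 weigh.py; python3 tgt.py .660 .157 .097 155.2
```

```text
mean [ 0.31   0.033 -1.274  0.058  0.075 -0.016] sd [0.669 0.609 0.394 0.025 0.025 0.033]
10.85 [0.6599 0.1572 0.096 ] [[-0.4187, -0.9081, -0.0], [-0.9081, 0.4187, -0.0], [0.0, 0.0, -1.0]] F [ 1.43 -0.44 -1.45] M [ 0.037  0.013 -0.013] gap 0.055663463675597886 49.815539717674255 q [-0.38  0.54  0.07  1.69 -0.04  0.92  2.42]
turn [ 0.   -0.    0.01] shift [ 0.004 -0.007 -0.035]
```

The weight fell from 2.70 to 1.27 N, which matches both slugs (1.4 N). I lift, turn back and check by eye.

Emit:
move_arm([
  [[0,0,0],[0,0,-0.4],40],
  [[0,0,0.8],[0,0,-1.2],40],
  [[0,0,2.4],[0,0,-2],40],
  [[0,0,4.2],[0,0,-2.2],40],
  [[0,0,6],[0,0,-2.2],40],
  [[0,0,7.4],[0,0,-2.2],40],
  [[0,0,8.1],[0,0,-2.2],40],
  [[0,0,8.1],[0,0,-2.2],40],
])

```text
time_s: 11.85
position: [0.66, 0.1573, 0.1627]
ee_rot: [[-0.908, -0.419, 0.001], [-0.419, 0.908, 0.0], [-0.001, -0.0, -1.0]]
force: [-0.4, -0.5, -1.5]
finger_gap: 0.0557
grasp_force: 49.8
```

```bash
python3 tgt.py .4568 .1613 .162 74.2;  python3 -c "
from cell import eyes;import cv2,numpy as np
a=eyes.capture('scene')[110:260,190:390];b=eyes.capture('side')[120:270,310:510]
cv2.imwrite('pics/s.png',cv2.resize(np.hstack([a,b]),None,fx=2,fy=2))"
```

```text
11.85 [0.66   0.1573 0.1627] [[-0.9079, -0.4191, 0.0006], [-0.4191, 0.9079, 0.0002], [-0.0006, -0.0, -1.0]] F [-0.41 -0.51 -1.45] M [ 0.046 -0.014 -0.023] gap 0.055666083832690415 49.815852642059326 q [-0.5   0.48  0.24  1.65 -0.13  1.03  1.78]
turn [2.000e-03 6.000e-03 8.116e+00] shift [6.093 2.96  0.021]
```

View pics/s.png

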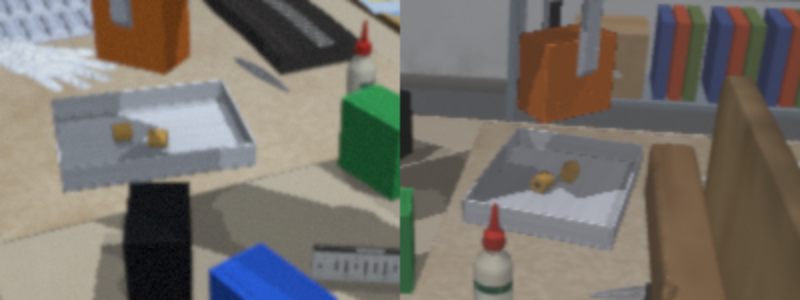

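Both slugs lie in the tray, at (122,131) and (157,138) in the left crop. The cup goes back to its old spot.

Emit:
move_arm([
  [[0,0,0.6],[0.4,0.2,0],40],
  [[0,0,1.7],[1.2,0.6,0],40],
  [[0,0,3],[2.3,1.1,0],40],
  [[0,0,4.3],[3.5,1.7,0],40],
  [[0,0,5.6],[4.6,2.25,0],40],
  [[0,0,6.8],[5.5,2.7,0],40],
  [[0,0,7.7],[6,2.9,0],40],
  [[0,0,8.1],[6.1,2.96,0],40],
])

```text
time_s: 12.95
position: [0.4557, 0.1613, 0.1625]
ee_rot: [[-0.962, 0.271, 0.0], [0.271, 0.962, 0.001], [-0.0, 0.001, -1.0]]
force: [-0.3, 0.7, -1.0]
finger_gap: 0.0555
grasp_force: 49.8
```

Emit:
move_arm([
  [[0,0,0],[0,0,0.5],40],
  [[0,0,0],[0,0,1.2],40],
  [[0,0,0],[0,0,2],40],
  [[0,0,0],[0,0,2.8],40],
  [[0,0,0],[0,0,3.2],40],
  [[0,0,0],[0,0,3.4],40],
  [[0,0,0],[0,0,3.4],40],
  [[0,0,0],[0,0,3.4],40],
])

```text
time_s: 13.95
position: [0.4569, 0.1613, 0.0605]
ee_rot: [[-0.962, 0.271, 0.001], [0.271, 0.962, 0.0], [-0.001, 0.001, -1.0]]
force: [-0.3, 0.1, -2.0]
finger_gap: 0.0555
grasp_force: 49.8
```

```bash
python3 tgt.py .4568 .1613 .0494 74.2
```

```text
13.95 [0.4569 0.1613 0.0605] [[-0.9625, 0.2714, 0.0008], [0.2714, 0.9625, 0.0005], [-0.0006, 0.0007, -1.0]] F [-0.33  0.12 -1.97] M [-0.068 -0.024  0.051] gap 0.05553210892237119 49.815566539764404 q [-0.74  0.33  0.32  2.17 -0.16  0.67  0.98]
turn [0.008 0.008 0.01 ] shift [ 0.003 -0.001  0.371]
```

Emit:
move_arm([
  [[0,0,0],[0,0,0.1],40],
  [[0,0,0],[0,0,0.2],40],
  [[0,0,0],[0,0,0.27],40],
  [[0,0,0],[0,0,0.31],40],
  [[0,0,0],[0,0,0.34],40],
  [[0,0,0],[0,0,0.36],40],
  [[0,0,0],[0,0,0.36],40],
  [[0,0,0],[0,0,0.36],40],
])

```text
time_s: 14.95
position: [0.4565, 0.1611, 0.0494]
ee_rot: [[-0.962, 0.272, -0.0], [0.272, 0.962, 0.0], [0.0, 0.0, -1.0]]
force: [-1.6, -2.0, 5.2]
finger_gap: 0.0559
grasp_force: 49.8
```

```bash
python3 tgt.py .4568 .1613 .0494 74.2
```

```text
14.95 [0.4565 0.1611 0.0494] [[-0.9624, 0.2716, -0.0], [0.2716, 0.9624, 0.0001], [0.0001, 0.0001, -1.0]] F [-1.64 -1.95  5.24] M [-0.197  0.522  0.017] gap 0.05585965782296271 49.81646776199341 q [-0.74  0.35  0.31  2.17 -0.17  0.64  0.99]
turn [ 0.002 -0.     0.008] shift [-0.008  0.009  0.001]
```

The cup is in contact, with 5 N upward. I release and withdraw.

Emit:
move_arm([
  [[0,0,0],[0,0,0],65],
  [[0,0,0],[0,0,0],75],
  [[0,0,0],[0,0,0],90],
  [[0,0,0],[0,0,0],95],
  [[0,0,0],[0,0,0],95],
  [[0,0,0],[0,0,0],95],
  [[0,0,0],[0,0,-0.3],95],
  [[0,0,0],[0,0,-0.8],95],
])

```text
time_s: 15.95
position: [0.4564, 0.161, 0.0739]
ee_rot: [[-0.962, 0.272, -0.001], [0.272, 0.962, -0.0], [0.0, -0.001, -1.0]]
force: [-0.4, -0.0, -0.5]
finger_gap: 0.0896
grasp_force: 0.0
```

Emit:
move_arm([
  [[0,0,0],[0,0,-0.6],95],
  [[0,0,0],[0,0,-1.5],95],
  [[0,0,0],[0,0,-2.5],95],
  [[0,0,0],[0,0,-3.5],95],
  [[0,0,0],[0,0,-4],95],
  [[0,0,0],[0,0,-4.2],95],
  [[0,0,0],[0,0,-4.2],95],
  [[0,0,0],[0,0,-4.2],95],
])

```text
time_s: 16.95
position: [0.4561, 0.1609, 0.1983]
ee_rot: [[-0.962, 0.271, -0.001], [0.271, 0.962, -0.001], [0.001, -0.001, -1.0]]
force: [0.3, -0.4, -0.3]
finger_gap: 0.0894
grasp_force: 0.0
```

```bash
python3 tgt.py;  python3 -c "
from cell import eyes;import cv2,numpy as np
a=eyes.capture('scene')[110:310,190:430];b=eyes.capture('side')[110:310,210:450]
cv2.imwrite('pics/e.png',cv2.resize(np.hstack([a,b]),None,fx=1.66,fy=1.66))"
```

```text
16.95 [0.4561 0.1609 0.1983] [[-0.9624, 0.2715, -0.0012], [0.2715, 0.9624, -0.0008], [0.0009, -0.0011, -1.0]] F [ 0.27 -0.44 -0.27] M [-0.006  0.017  0.008] gap 0.08944741727611967 0.0 q [-0.81  0.12  0.36  2.05 -0.05  0.99  0.88]
```

View pics/e.png

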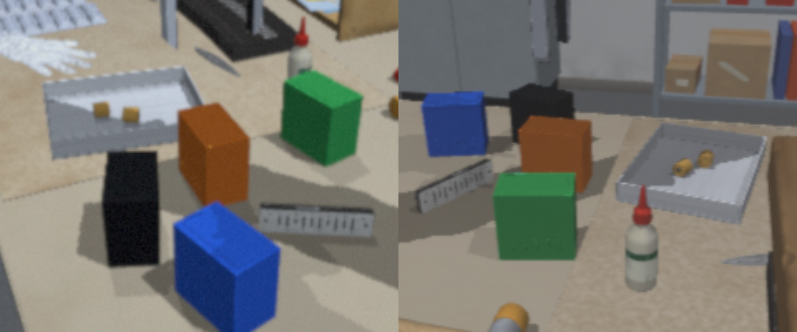

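The cup stands upright at (213,155) in its old spot. The slugs are in the tray and the other cups are untouched.

```bash
python3 -c "
from cell import job;print(job.hand_in())"
```

```text
the job is handed in; nothing more can be done
None
```

The job is handed in: both slugs are in the tray (the held weight fell from about 2.7 N to 1.3 N), and the empty orange cup stands mouth down on the table, back in its original spot and clear of the tray, with the green cup where it was.

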